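# Nest the fittings pans on the hook, largest first

## Task

Hang the three steel fittings pans from the sorter nested on the one hook, the largest first, then the middle one, then the smallest, all with their backs towards the post. Lift each eye over the upturned tip, lower it gently until it rests on the arm and slide it along until you feel it bear firmly on the stop collar or on the pan before it, never pushing harder than about 15 N; let go of each only when it is fully home, and leave the other things on the bench where they are.

Things in the scene. Friction and masses are not known exactly. Their poses are not given: they have to be found in the camera images.
- hook: the hook: fixed stand with a dark steel post 24 x 30 mm, 225 mm high, on a 10 mm foot (x -50 to +70 mm, 110 mm wide). A rigid round bright steel arm, 10 mm diameter, sticks out level from the post along this body's -x, 170 mm long, axis 210 mm above the table, tip turned up. Origin on the table under the post face at the arm.
- hook_root (a point): where the top of the arm meets the face of the post, 215 mm above the table; axes as the hook (the arm runs along -x). The hanging point of a pan that hangs on the arm is level with this point.
- hook_tip (a point): centre of the round end of the upturned tip, 173 mm out from the post's face and 9 mm above the arm's axis; the tip tops out 9 mm above the arm's top and ends 178 mm out from the post.
- stop: the stop: a 4 mm flange at the arm's root (origin on the arm's axis at the post face, axes as the hook) and a brass collar round the arm, 21 mm diameter, clamped with its front face anywhere 20 to 70 mm from the post: not measured, look or feel for it. It is sprung: gives 1 mm per 4 N towards the post. The first eye bears on it, each next eye on the eye before it (hanging points then 24 mm apart).
- rack: fixed desk sorter of dark wire, 240 x 150 mm, base 6 mm thick; three bays 75 mm apart along its x, each 48 mm clear between two wire loops 57.5 mm high; one pan stands loosely in each bay, in any order, back to the rack's +x. Origin under its centre.
- pan_large: large fittings pan of bare sheet steel, 0.1 to 0.4 kg, standing on edge: shallow rectangular pan 120 mm wide (y), 100 mm tall (z), 36 mm deep (x -18 to +18), 3 mm walls, back at +x, open face at -x. A neck (18 mm wide, x -12 to -8) rises from its top edge to a hanging eye with a grip tab on top; overall height 184 mm. Origin at the centre of its underside.
- pan_large_eye (a point): hanging point of the large pan, 140 mm above its origin, axes as the pan: middle of the upper inner face of its eye, a block 24 mm long (x -12 to +12), 22 mm wide, 36 mm tall, with a window right through along x, 14 mm wide (y), reaching 28 mm down from this point (sill and lintel 4 mm).
- pan_large_grip (a point): point to grip the large pan, 28 mm above its hanging point: on the solid grip tab that stands on the eye, 20 mm wide (y), 10 mm thick (x), 40 mm tall, its top 16 mm above this point. Pinch it from above across its width (y).
- pan_middle: middle fittings pan of bare sheet steel, 0.1 to 0.4 kg, standing on edge: shallow rectangular pan 96 mm wide (y), 80 mm tall (z), 36 mm deep (x -18 to +18), 3 mm walls, back at +x, open face at -x. A neck (18 mm wide, x -12 to -8) rises from its top edge to a hanging eye with a grip tab on top; overall height 174 mm. Origin at the centre of its underside.
- pan_middle_eye (a point): hanging point of the middle pan, 130 mm above its origin, axes as the pan: middle of the upper inner face of its eye, a block 24 mm long (x -12 to +12), 22 mm wide, 36 mm tall, with a window right through along x, 14 mm wide (y), reaching 28 mm down from this point (sill and lintel 4 mm).
- pan_middle_grip (a point): point to grip the middle pan, 28 mm above its hanging point: on the solid grip tab that stands on the eye, 20 mm wide (y), 10 mm thick (x), 40 mm tall, its top 16 mm above this point. Pinch it from above across its width (y).
- pan_small: small fittings pan of bare sheet steel, 0.1 to 0.4 kg, standing on edge: shallow rectangular pan 72 mm wide (y), 60 mm tall (z), 36 mm deep (x -18 to +18), 3 mm walls, back at +x, open face at -x. A neck (18 mm wide, x -12 to -8) rises from its top edge to a hanging eye with a grip tab on top; overall height 164 mm. Origin at the centre of its underside.
- pan_small_eye (a point): hanging point of the small pan, 120 mm above its origin, axes as the pan: middle of the upper inner face of its eye, a block 24 mm long (x -12 to +12), 22 mm wide, 36 mm tall, with a window right through along x, 14 mm wide (y), reaching 28 mm down from this point (sill and lintel 4 mm).
- pan_small_grip (a point): point to grip the small pan, 28 mm above its hanging point: on the solid grip tab that stands on the eye, 20 mm wide (y), 10 mm thick (x), 40 mm tall, its top 16 mm above this point. Pinch it from above across its width (y).
- tape: bystander: roll of packing tape lying flat, 100 mm across, 48 mm high; origin under its centre
- mug: bystander: white mug, 76 mm across, 85 mm high; origin under its centre
- driver: bystander: screwdriver lying on the table; origin under its middle
- caster: bystander: black twin-wheel chair caster, 50 mm wheels, stem up, 75 mm high; origin under its centre
- spray: bystander: spray can, 54 mm across, 160 mm high; origin under its centre
- carton: bystander: small carton 100 x 130 x 70 mm; origin under its centre
- bracket: bystander: dark steel angle bracket, 60 x 40 mm foot, 54 mm high; origin under its foot
There are look-alikes about, which are no part of the job. Leave any blue, pink or turquoise look-alike of the pan_small alone.

How it is judged:
By the outcome, as a careful person would: the job done as asked, in the order asked, and still so for the second after the job is handed in, with the robot touching nothing.
It also fails if it takes over 72 s, if anything falls off the work surface, if the arm or the gripper's body presses on something with over 40 N, if the wrist force passes 120 N, or if a joint passes its speed limit or range.

## Robot

A 6-joint arm with a two-finger parallel gripper is mounted at the origin on the work surface. World frame = base frame: x ahead of the robot, y to its left, z up, the work surface at z = 0. Lengths are in m, angles in degrees, forces in N, time in s.
With the tool pointing down it reaches from about 0.35 to 0.875 m from the base axis. Payload 4.2 kg.
Tool frame: the origin (TCP) lies midway between the tips of the shut fingers; the grasp point (between the pads) lies 19 mm behind it; z points along the fingers, y is the line along which they close (so a half turn about z gives the same grasp; the last joint's range is limited). The gripper opens to 87 mm and grips with 3 to 60 N. Pads are 19 mm wide; open, the fingers measure 117 mm over their backs; the gripper's body (75 mm by 190 mm) begins 51 mm behind the grasp point.
Start: joints at [-58.465, 22.042, 0.453, 0, -68.411, -14.817], TCP at [0.18, -0.599, 0.223] pointing down, gripper open.
Joint ranges: [-179.83, 179.83], [-69.29, 118.12], [-61.27, 80.66], [-181.25, 117.63], [-171.15, -9.14], [-177.46, 177.46]. Speed limits (degrees/s): [159.86, 159.86, 180, 180, 180, 180].

## Interface

Orientations are given as [roll, pitch, yaw] about the fixed x, y, z axes, in that order (R = Rz(yaw) Ry(pitch) Rx(roll)).
In Python, from workcell import env gives the robot as it stands. The module is installed in compiled form; this text tells all that it offers. Calls block until the motion is done:
- env.goto(position, orientation): joint-space move of the TCP to a pose.
- env.move_straight(position, rotation=None, rate=0.15, force_limit=None): straight line of the TCP; rotation=None keeps the orientation; rate is the mean speed in m/s. With force_limit (N) it stops when the force on the tool has changed by that much, and returns True; else False.
- env.set_joints(angles): joint-space move.
- env.gripper_to(opening, grasp_force=None): opening from 0.0 (shut) to 1.0 (fully open); grasp_force is the grip in N (None keeps the last); returns when the fingers have stopped.
- env.dwell(seconds).
- env.inverse_kinematics(position, orientation): joint angles nearest the present ones, or None.
- env.read_state(): the state.
- env.grab_frame(name): name is "scene" or "top" or "wrist"; returns a dict with "image" (384x512x3 uint8, blue, green, red), "fx", "fy", "cx", "cy" (pixels), "position" and "orientation" of the camera in the world. Camera axes: x right, y up, looking along -z (the intrinsics and any distortion apply to the point x, -y, -z); pixel columns grow to the right and rows downward; lengths in m; the calibration is good to about 2 mm. The wrist camera is an equidistant fisheye: a pixel r from the principal point sees the ray r / f radians off the axis. A picture is of the moment at which its call begins. There is no depth.
A pose or a line that the arm cannot do raises env.Unreachable and nothing moves.
- env.close_job(): hands the job in; it is judged then, once.
Trained networks look in a picture, given as the dict that the camera call returned (one of the last four; its "shot" number tells which), for a name from the list of things; names that differ only in an ending like _2 or _b are one class to them, and where a whole thing is asked for, a point or a joint stands for the part that bears it (a point fixed in the world has none). Each returns a list of dicts, best first, with "score" (0 to 1); they miss things now and then, are a little off and sometimes report something else, mostly with a low value. They report only what shows in the picture. A call takes as long as a camera call. They do not tell look-alikes from the thing itself.
- env.search_frame(picture, thing): "xyz" ([x, y, z] in m, in world coordinates, good to about 4 mm: the middle of the surface that is visible of it).
- env.trace(picture, thing): "mask" (384x512 bool, what is visible of it).
The state is a dict: "clock": time; "joint_positions": joint angles; "qvel": joint speeds; "joint_torque": joint torques, N m; "position": TCP position; "tool_rot": TCP orientation; "force": force on the tool from outside, world axes, zero at the start; "wrist_torque": the same for the moment, N m; "opening": opening from 0.0 (shut) to 1.0 (fully open); "finger_force": force on a finger pad.
Only numpy, scipy, OpenCV 4.12 (cv2) and the standard library are available. Lean on these libraries where they do the work, as an engineer would, in place of code of your own. Each camera call takes 0.05 s, during which the arm holds its last target. There are 200 camera calls.

## Working session

There is one attempt and no reset: what is moved stays moved. The work goes in short steps, each a Python script; the robot and the scene stay as the last script left them, time stands still between calls to the robot, and variables do not carry over. Pictures are saved under pics/ and viewed, at most 10 in all, crops included, and the job is handed in when it is done.

```bash
mkdir -p pics; python3 - <<'E'
from workcell import env
import cv2,numpy as np
ims={}
for n in("scene","top"):
    f=env.grab_frame(n); ims[n]=f["image"]
    print(n,f["fx"],f["fy"],f["cx"],f["cy"],f["position"],f["orientation"],[k for k in f])
    for t in("hook","stop","hook_tip","rack","pan_large_eye","pan_middle_eye","pan_small_eye","pan_large","pan_middle","pan_small","pan_large_grip","pan_small_grip"):
        print(t,[(np.round(d["xyz"],3).tolist(),round(d["score"],2)) for d in env.search_frame(f,t)][:5])
    cv2.imwrite(f"pics/{n}0.png",cv2.resize(f["image"],(800,600)))
s=env.read_state();print(s)
E
```

```text
scene 494.97008775306824 494.97008775306824 258.25080933067557 188.8835169593898 [ 1.30176019 -0.20501813  1.25575355] [37.22648998 -0.57703103 71.55352822] ['image', 'fx', 'fy', 'cx', 'cy', 'position', 'orientation', 'shot']
hook [([0.693, 0.165, 0.01], 0.59)]
stop [([0.458, -0.2, 0.082], 0.73)]
hook_tip [([0.698, 0.168, 0.011], 0.93)]
rack [([0.588, -0.209, 0.003], 0.93), ([0.693, 0.166, 0.009], 0.67), ([0.536, -0.199, 0.102], 0.53)]
pan_large_eye [([0.529, -0.193, 0.107], 0.92), ([0.632, 0.183, 0.222], 0.57)]
pan_middle_eye [([0.449, -0.207, 0.09], 0.73), ([0.529, -0.19, 0.108], 0.48)]
pan_small_eye [([0.69, 0.021, 0.066], 0.95), ([0.606, -0.176, 0.067], 0.93), ([0.315, -0.209, 0.061], 0.76), ([0.45, -0.351, 0.059], 0.73), ([0.568, -0.353, 0.061], 0.66)]
pan_large [([0.529, -0.194, 0.105], 0.96)]
pan_middle [([0.458, -0.199, 0.084], 0.74)]
pan_small [([0.607, -0.179, 0.065], 0.97), ([0.689, 0.019, 0.062], 0.85), ([0.321, -0.205, 0.062], 0.74), ([0.569, -0.347, 0.064], 0.68), ([0.45, -0.35, 0.062], 0.6)]
pan_large_grip [([0.535, -0.196, 0.102], 0.56), ([0.698, 0.164, 0.011], 0.56)]
[... 1500 characters left out ...]
 0.55)]
{'clock': 1.3, 'joint_positions': array([-5.84661900e+01,  2.20432894e+01,  4.52628670e-01,  6.14812867e-04,
       -6.84102417e+01, -1.48163242e+01]), 'qvel': array([ 0.06491177, -0.00887208, -0.07833413,  0.0351063 , -0.07491101,
       -0.05461449]), 'joint_torque': array([-3.11889437e-06, -3.90469158e+01,  1.87627977e+01,  4.22463164e+00,
        1.55499199e-02, -2.55188063e-06]), 'position': array([ 0.17979852, -0.59856609,  0.22253471]), 'tool_rot': array([ 1.79999274e+02, -7.83456806e-04, -1.63282288e+02]), 'force': array([ 0.31449831, -0.34888497, -0.46584265]), 'wrist_torque': array([ 0.0016103 , -0.04897972,  0.00602694]), 'finger_force': 0.0, 'opening': 1.0021446183415743}
```

View images.

View pics/scene0.png

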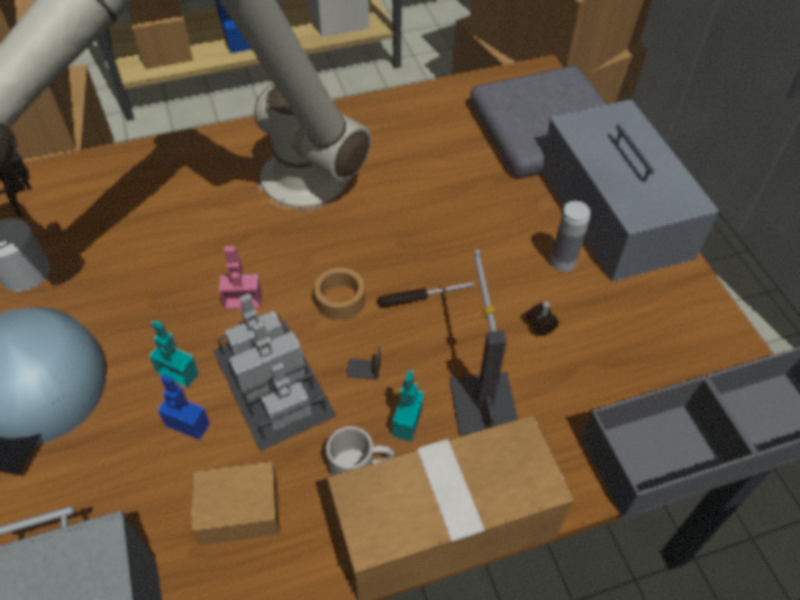

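View pics/top0.png

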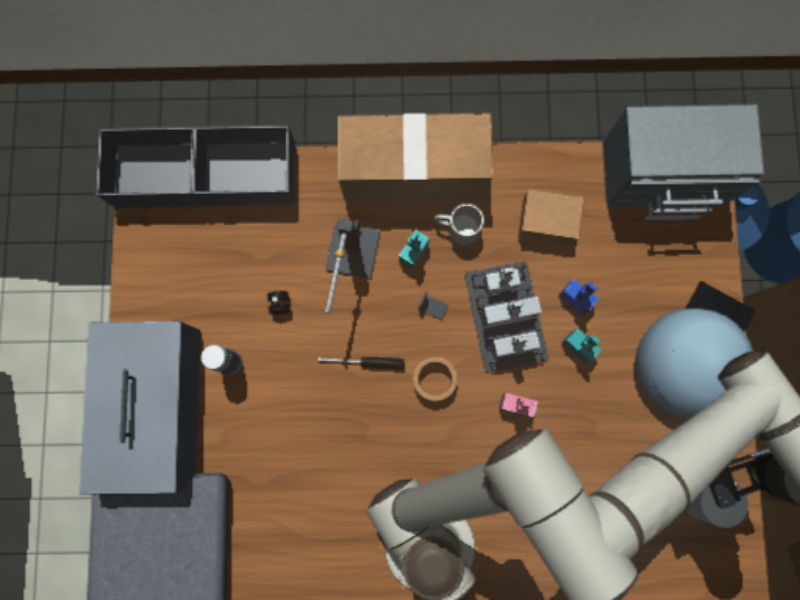

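```bash
cat > h.py <<'E'
from workcell import env
import cv2,numpy as np,pickle
from scipy.spatial.transform import Rotation as R
def shot(n,name):
    f=env.grab_frame(n); pickle.dump(dict(f),open(f"pics/{name}.pkl","wb")); cv2.imwrite(f"pics/{name}.png",f["image"]); return f
def project(f,p,fish=False):
    q=(R.from_euler('xyz',f["orientation"],degrees=True).inv().apply(np.asarray(p,float)-f["position"]))*[1,-1,-1]
    if fish:
        r=np.hypot(q[...,0],q[...,1]); k=np.arctan2(r,q[...,2])/np.maximum(r,1e-9)
        return np.stack([f["fx"]*q[...,0]*k+f["cx"],f["fy"]*q[...,1]*k+f["cy"]],-1)
    return np.stack([f["fx"]*q[...,0]/q[...,2]+f["cx"],f["fy"]*q[...,1]/q[...,2]+f["cy"]],-1)
load=lambda n:pickle.load(open(f"pics/{n}.pkl","rb"))
E
python3 - <<'E'
from h import *
shot("scene","s1");shot("top","t1")
s=env.read_state();p=s["position"];
env.move_straight([p[0],p[1],0.45],rate=0.3)
env.goto([0.51,-0.19,0.36],[180,0,10])
f=shot("wrist","w_rack"); print(f["fx"],f["cx"],f["cy"],f["position"],f["orientation"])
for t in("pan_large_grip","pan_middle_grip","pan_small_grip","pan_large_eye","pan_middle_eye","pan_small_eye"):
    print(t,[(np.round(d["xyz"],3).tolist(),round(d["score"],2)) for d in env.search_frame(f,t)][:5])
env.goto([0.60,0.13,0.36],[180,0,-15])
g=shot("wrist","w_h1"); print(g["position"],g["orientation"])
env.goto([0.60,0.26,0.36],[180,0,-15])
g2=shot("wrist","w_h2"); print(g2["position"],env.read_state()["clock"])
for x in(g,g2):
  for t in("hook","stop","hook_tip"):
    print(t,[(np.round(d["xyz"],3).tolist(),round(d["score"],2)) for d in env.search_frame(x,t)][:3])
A=cv2.imread
cv2.imwrite("pics/c1.png",cv2.resize(f["image"],(800,600),interpolation=cv2.INTER_CUBIC))
cv2.imwrite("pics/c2.png",np.hstack([cv2.resize(x["image"],(400,300)) for x in(g,g2)]))
E
```

```text
297.3186396354542 252.9084926194435 187.6873668510963 [ 0.57988621 -0.17859653  0.52343868] [-1.50264034e+01 -3.33526108e-02 -8.01742183e+01]
pan_large_grip [([0.527, -0.188, 0.112], 0.6)]
pan_middle_grip [([0.454, -0.198, 0.085], 0.58)]
pan_small_grip [([0.456, -0.344, 0.061], 0.95), ([0.565, -0.347, 0.06], 0.92), ([0.596, -0.177, 0.067], 0.76), ([0.675, 0.022, 0.055], 0.68), ([0.318, -0.203, 0.096], 0.61)]
pan_large_eye [([0.524, -0.192, 0.107], 0.6)]
pan_middle_eye [([0.454, -0.195, 0.088], 0.74)]
pan_small_eye [([0.673, 0.021, 0.064], 0.83), ([0.56, -0.343, 0.062], 0.69), ([0.322, -0.206, 0.099], 0.68), ([0.594, -0.176, 0.07], 0.58)]
[0.6686036  0.11066203 0.52373111] [-1.49890224e+01 -3.74775746e-02 -1.05134756e+02]
[0.66874217 0.24153619 0.52337139] 6.525
hook [([0.67, 0.168, 0.011], 0.88)]
stop [([0.636, 0.177, 0.223], 0.76), ([0.455, -0.191, 0.086], 0.37)]
hook_tip [([0.671, 0.167, 0.007], 0.91), ([0.596, -0.169, 0.07], 0.74), ([0.452, -0.188, 0.084], 0.16)]
hook [([0.67, 0.184, 0.019], 0.56)]
stop [([0.633, 0.18, 0.218], 0.78), ([0.67, 0.183, 0.015], 0.45)]
hook_tip [([0.672, 0.182, 0.017], 0.76), ([0.561, 0.337, 0.048], 0.36)]
```

View pics/c1.png

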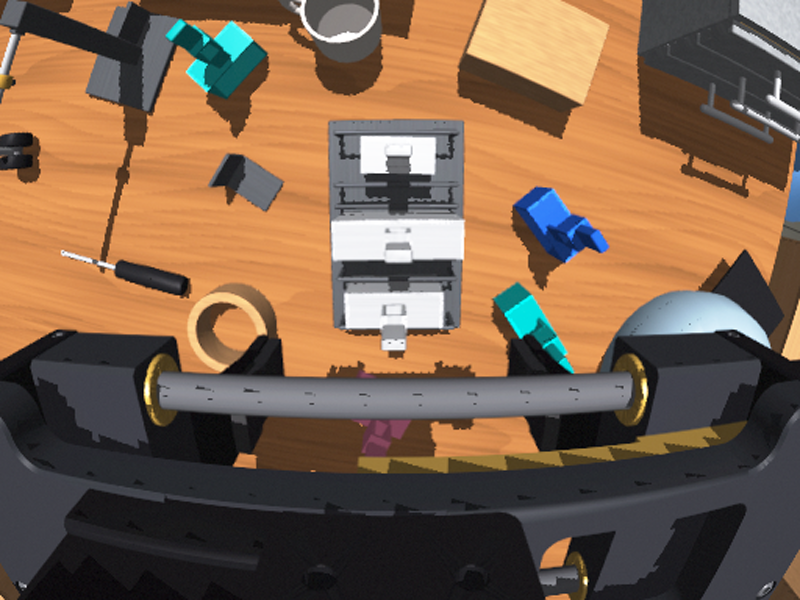

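View pics/c2.png

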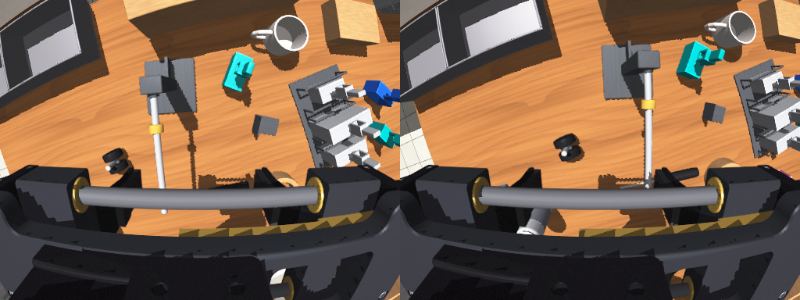

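```bash
cat > fit.py <<'E'
from h import *
from scipy.optimize import minimize
def box(x0,x1,y0,y1,z0,z1): return np.array([[x,y,z] for x in(x0,x1) for y in(y0,y1) for z in(z0,z1)])
def pan(W,H,hz):
    return [box(-.018,.018,-W/2,W/2,0,H),box(-.012,-.008,-.009,.009,H,hz-.03),box(-.012,.012,-.011,.011,hz-.032,hz+.004),box(-.005,.005,-.01,.01,hz+.004,hz+.044)]
a=np.linspace(0,2*np.pi,16,endpoint=False)
def cyl(p,q,r,ax):
    c=np.stack([0*a,r*np.cos(a),r*np.sin(a)],1) if ax=='x' else np.stack([r*np.cos(a),r*np.sin(a),0*a],1)
    return np.vstack([c+p,c+q])
HOOK=[box(-.05,.07,-.055,.055,0,.01),box(0,.024,-.015,.015,0,.225),cyl([-.168,0,.21],[0,0,.21],.005,'x'),cyl([-.173,0,.21],[-.173,0,.219],.005,'z')]
PANS=dict(large=pan(.12,.1,.14),middle=pan(.096,.08,.13),small=pan(.072,.06,.12))
def sil(parts,f,fish,x,y,yaw,z=0,S=4):
    m=np.zeros((384*S,512*S),np.uint8); Rz=R.from_euler('z',yaw,degrees=True)
    for b in parts:
        p=project(f,Rz.apply(b)+[x,y,z],fish)
        cv2.fillConvexPoly(m,cv2.convexHull(((p+.5)*S-.5).round().astype(np.int32)),1)
    return cv2.resize(m.astype(np.float32),(512,384),interpolation=cv2.INTER_AREA)
def fit(parts,views,x0,z=0):
    def cost(v):
        c=0
        for f,fish,mask,rows in views:
            s=sil(parts,f,fish,*v,z=z)[:rows]; m=mask[:rows]
            c+=np.abs(s-m).sum()/m.sum()
        return c
    x0=np.array(x0,float)
    return minimize(cost,x0,method='Nelder-Mead',options=dict(initial_simplex=[x0,x0+[.012,0,0],x0+[0,.012,0],x0+[0,0,6]],xatol=2e-4,fatol=1e-4))
def tr(f,t,near=None):
    d=env.trace(f,t)
    if near is not None: d.sort(key=lambda e:-e["mask"][max(0,int(near[1])-6):int(near[1])+7,max(0,int(near[0])-6):int(near[0])+7].sum())
    return d[0]["mask"].astype(np.float32) if d else None
E
cat > r1.py <<'E'
from fit import *
F={n:load(n) for n in("t1","w_rack","w_h1","w_h2")}
M={}
c0=dict(large=(.52,-.187),middle=(.447,-.197),small=(.594,-.175))
for k,(x,y) in c0.items():
    for n in("t1","w_rack"):
        M[k,n]=tr(F[n],"pan_"+k,project(F[n],[[x,y,.09]],n!="t1")[0])
for n in("w_h1","w_h2"):
    M["hook",n]=tr(F[n],"hook"); M["stop",n]=tr(F[n],"stop")
pickle.dump(M,open("pics/M.pkl","wb"))
print({k:(None if m is None else int(m.sum())) for k,m in M.items()})
for k,(x,y) in c0.items():
    for yaw in(10,190):
        for ns in(("w_rack",),("t1",)):
            v=[(F[n],n!="t1",M[k,n],384) for n in ns if M[k,n] is not None]
            if v: r=fit(PANS[k],v,[x,y,yaw],.006); print(k,ns,np.round(r.x,4),round(r.fun,3))
for ns in(("w_h1",),("w_h2",),("w_h1","w_h2")):
    r=fit(HOOK,[(F[n],True,M["hook",n],210) for n in ns],[.68,.165,-16]); print("hook",ns,np.round(r.x,4),round(r.fun,3))
for n in("w_h1","w_h2"):
    ys,xs=np.nonzero(M["stop",n]); print(n,"stop px",xs.mean(),ys.mean(),xs.min(),xs.max(),ys.min(),ys.max())
E
python3 r1.py
```

```text
{('large', 't1'): 536, ('large', 'w_rack'): 2537, ('middle', 't1'): 380, ('middle', 'w_rack'): 2035, ('small', 't1'): 272, ('small', 'w_rack'): 1144, ('hook', 'w_h1'): 5691, ('stop', 'w_h1'): 265, ('hook', 'w_h2'): 5791, ('stop', 'w_h2'): 257}
large ('w_rack',) [ 0.5203 -0.1912  9.8231] 0.031
large ('t1',) [ 0.5184 -0.1854  9.9675] 0.075
large ('w_rack',) [  0.5203  -0.1912 189.8231] 0.031
large ('t1',) [ 5.184000e-01 -1.854000e-01  1.899675e+02] 0.075
middle ('w_rack',) [ 0.4455 -0.2004 11.5714] 0.147
middle ('t1',) [ 0.4473 -0.1968 11.2074] 0.07
middle ('w_rack',) [  0.4455  -0.2004 191.5714] 0.147
middle ('t1',) [  0.4473  -0.1968 191.2074] 0.07
small ('w_rack',) [ 0.597  -0.1776  8.7464] 0.048
small ('t1',) [ 0.5952 -0.1728  9.377 ] 0.096
small ('w_rack',) [ 5.970000e-01 -1.776000e-01  1.887464e+02] 0.048
small ('t1',) [ 5.95200e-01 -1.72800e-01  1.89377e+02] 0.096
hook ('w_h1',) [  0.6751   0.1715 -13.0446] 0.064
hook ('w_h2',) [  0.6758   0.1707 -11.3286] 0.061
hook ('w_h1', 'w_h2') [  0.6755   0.1707 -11.7459] 0.157
w_h1 stop px 199.0754716981132 156.03773584905662 189 209 120 170
w_h2 stop px 317.36964980544747 124.27237354085604 308 327 88 139
```

```bash
python3 - <<'E'
from fit import *
def crop(n,x0,x1,y0,y1,w,h,ov=None):
    im=cv2.resize(load(n)["image"][y0:y1,x0:x1],(w,h),interpolation=cv2.INTER_CUBIC)
    if ov is not None:
        s=cv2.resize((ov[y0:y1,x0:x1]*255).astype(np.uint8),(w,h)); c,_=cv2.findContours((s>127).astype(np.uint8),cv2.RETR_EXTERNAL,cv2.CHAIN_APPROX_NONE); cv2.drawContours(im,c,-1,(0,0,255),1)
    return im
a_=crop("w_rack",200,310,70,235,400,600)
b_=crop("w_h2",420,512,85,223,400,600)
cv2.imwrite("pics/c3.png",np.hstack([a_,b_]))
a_=crop("w_h1",160,280,50,230,400,600,sil(HOOK,load("w_h1"),True,.6755,.1707,-11.75))
b_=crop("w_h2",250,370,50,230,400,600,sil(HOOK,load("w_h2"),True,.6755,.1707,-11.75))
cv2.imwrite("pics/c4.png",np.hstack([a_,b_]))
E
```

```text
(no output)
```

View pics/c3.png

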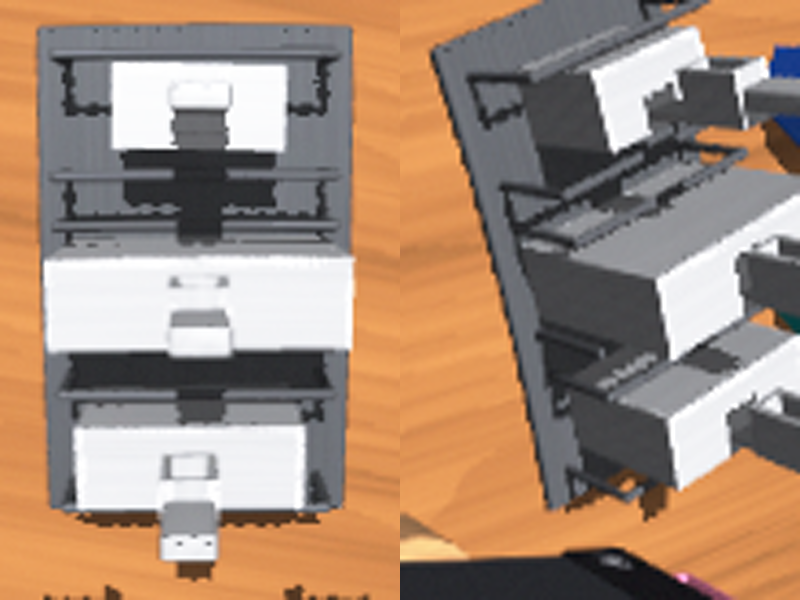

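View pics/c4.png

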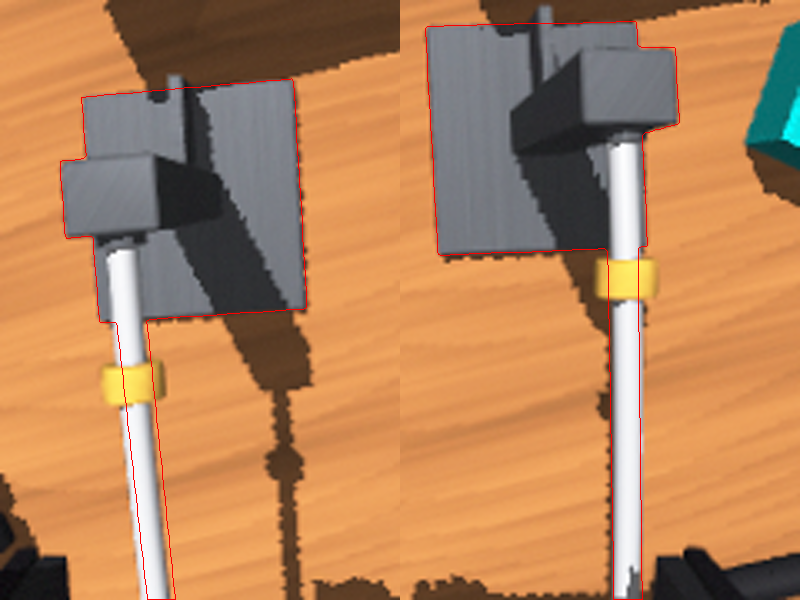

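```bash
cat >> fit.py <<'E'
def ray_plane(f,uv,z):
    uv=np.asarray(uv,float); q=(uv-[f["cx"],f["cy"]])/[f["fx"],f["fy"]]; th=np.linalg.norm(q,axis=1)
    d=np.stack([q[:,0]*np.sin(th)/th,-q[:,1]*np.sin(th)/th,-np.cos(th)],1)
    d=R.from_euler('xyz',f["orientation"],degrees=True).apply(d); k=(z-f["position"][2])/d[:,2]
    return f["position"]+d*k[:,None]
def armline(f,mask,ox=.6755,oy=.1713,yaw=-12.):
    e=np.array([np.cos(np.radians(yaw)),np.sin(np.radians(yaw))])
    out=[]
    for s in np.linspace(.01,.165,80):
        c=np.array([ox,oy])-s*e; n=np.array([-e[1],e[0]])
        t=np.linspace(-.018,.018,145); P=np.c_[c+t[:,None]*n,np.full(145,.21)]
        uv=np.round(project(f,P,True)).astype(int)
        if (uv<0).any() or (uv[:,1]>383).any() or (uv[:,0]>511).any(): continue
        v=mask[uv[:,1],uv[:,0]]>0
        w=v.sum()*.00025
        if .007<w<.0135 and not v[0] and not v[-1]: out.append((s,t[v].mean(),w))
    return np.array(out)
E
cat > r2.py <<'E'
from fit import *
for n,p,o in(("v1",[.39,.23,.27],[180,0,-12]),("v2",[.78,.15,.31],[180,0,168])):
    try: env.goto(p,o)
    except env.Unreachable: print("unreach",n); continue
    f=shot("wrist",n); m=tr(f,"hook"); ms=tr(f,"stop")
    if m is None: print("no mask"); continue
    g=f["image"].astype(int); br=((g.min(2)>110)&(g.max(2)-g.min(2)<40)).astype(np.float32)
    for mm in(m,br):
        o_=armline(f,mm)
        if len(o_)>5:
            c=np.polyfit(o_[:,0],o_[:,1],1); print(n,len(o_),"lat(s)=%.4f*s%+.5f"%tuple(c),"w",o_[:,2].mean(),"smin/max",o_[[0,-1],0])
    if ms is not None:
        ys,xs=np.nonzero(ms); P=ray_plane(f,np.c_[xs,ys],.2205)
        e=np.array([np.cos(np.radians(-12)),np.sin(np.radians(-12))]); s=-(P[:,:2]-[.6755,.1713])@e
        print("collar s range",np.percentile(s,[0,3,50,97,100]))
    cv2.imwrite(f"pics/{n}.png",f["image"])
print(env.read_state()["clock"],env.read_state()["joint_positions"])
E
python3 r2.py; python3 -c "
import cv2,numpy as np,os
a=[cv2.resize(cv2.imread(f'pics/{n}.png'),(400,300)) for n in('v1','v2') if os.path.exists(f'pics/{n}.png')]
cv2.imwrite('pics/c5.png',np.hstack(a))"
```

```text
v1 17 lat(s)=0.0126*s-0.00245 w 0.010323529411764707 smin/max [0.13360759 0.165     ]
v1 17 lat(s)=-0.0000*s-0.00050 w 0.00975 smin/max [0.13360759 0.165     ]
v2 18 lat(s)=0.0077*s-0.00032 w 0.010375 smin/max [0.01392405 0.06493671]
v2 17 lat(s)=-0.0039*s+0.00021 w 0.009470588235294118 smin/max [0.01392405 0.05905063]
collar s range [0.00125426 0.00127685 0.04538856 0.05299147 0.05398452]
10.7917 [ 2.25298677e+01  3.91056192e+01  4.15487123e+01 -4.39377833e-04
 -9.24138388e+01 -1.24484136e+02]
```

View pics/c5.png

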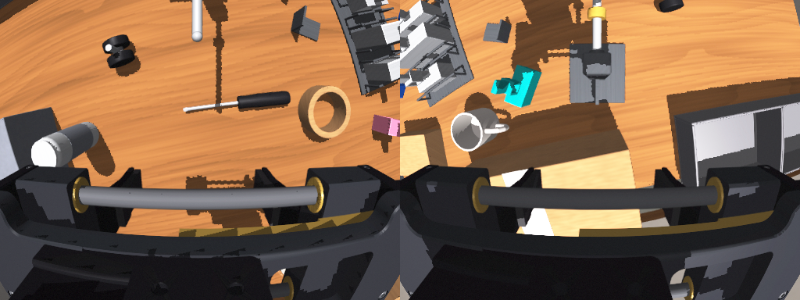

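```bash
cat > job.py <<'E'
from fit import *
YAW=-11.75; O=np.array([.6755,.1713]); C,S=np.cos(np.radians(YAW)),np.sin(np.radians(YAW)); E=np.array([C,S]); N=np.array([-S,C])
HZ=dict(large=.14,middle=.13,small=.12)
def at(s,hz,lat=0.): return [*(O-s*E+lat*N),hz+.009]   # TCP for hanging point s out from the post, height hz
def here():
    st=env.read_state(); p=st["position"]; d=p[:2]-O
    return dict(s=round(float(-d@E),4),lat=round(float(d@N),4),hz=round(float(p[2]-.009),4),F=np.round([st["force"][:2]@E,st["force"][:2]@N,st["force"][2]],1).tolist(),op=round(st["opening"],3),ff=round(float(st["finger_force"]),1),t=round(st["clock"],1))
def pick(k,x,y,yaw):
    z=.006+HZ[k]+.009
    env.gripper_to(.65)
    env.goto([x,y,z+.10],[180,0,yaw])
    print("hit",env.move_straight([x,y,z],rate=.12,force_limit=6),here())
    env.gripper_to(0,45); print("grip",here())
    env.move_straight([x,y,.315],rate=.15)
    env.goto(at(.215,.235),[180,0,YAW]); print("pre",here())
E
python3 - <<'E'
from job import *
pick("large",.5198,-.1895,9.9)
f=shot("scene","g1"); w=shot("wrist","g1w")
cv2.imwrite("pics/c6.png",np.hstack([cv2.resize(f["image"][110:302,170:426],(400,300),interpolation=cv2.INTER_CUBIC),cv2.resize(w["image"],(400,300))]))
E
```

```text
hit False {'s': 0.0783, 'lat': -0.385, 'hz': 0.1468, 'F': [0.1, -0.1, 0.1], 'op': 0.649, 'ff': 0.0, 't': 15.9}
grip {'s': 0.079, 'lat': -0.3851, 'hz': 0.146, 'F': [0.3, -0.9, 0.3], 'op': 0.221, 'ff': 45.0, 't': 16.6}
pre {'s': 0.2146, 'lat': -0.0004, 'hz': 0.2351, 'F': [0.3, -0.1, -2.9], 'op': 0.23, 'ff': 44.9, 't': 19.4}
```

View pics/c6.png

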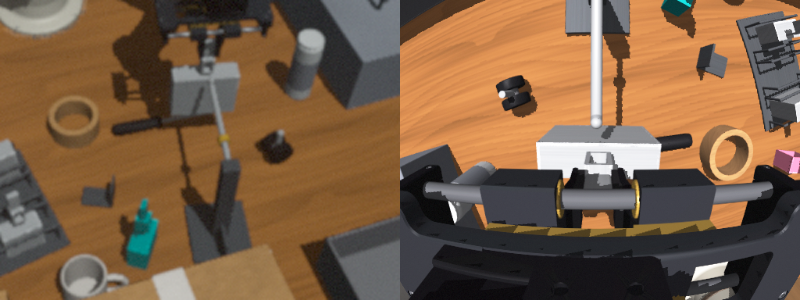

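```bash
cat >> job.py <<'E'
def thread(lat=0.):
    env.move_straight(at(.205,.229,lat),rate=.1); env.dwell(.2); print(here())
    h=env.move_straight(at(.146,.229,lat),rate=.06,force_limit=2.5); print("over tip hit",h,here()); return h
def lower(lat=0.,s=.146):
    h=env.move_straight(at(s,.211,lat),rate=.02,force_limit=2.0); print("rest",h,here()); return h
def slide(fast,end,lim,lat=0.):
    z=here()["hz"]
    h=env.move_straight(at(fast,z,lat),rate=.06,force_limit=5); print("slid",h,here())
    if not h: h=env.move_straight(at(end,z,lat),rate=.015,force_limit=lim); print("home",h,here())
    return h
E
python3 - <<'E'
from job import *
if not thread(): lower()
E
```

```text
{'s': 0.205, 'lat': -0.0001, 'hz': 0.2291, 'F': [0.0, -0.4, -2.9], 'op': 0.229, 'ff': 44.9, 't': 19.9}
over tip hit False {'s': 0.1463, 'lat': -0.0001, 'hz': 0.229, 'F': [0.8, 0.4, -3.6], 'op': 0.222, 'ff': 44.9, 't': 21.1}
rest True {'s': 0.1461, 'lat': -0.0001, 'hz': 0.2148, 'F': [0.9, -0.2, 5.0], 'op': 0.221, 'ff': 44.9, 't': 21.8}
```

```bash
python3 - <<'E'
from job import *
env.move_straight(at(.146,.2152),rate=.02); print(here())
slide(.080,.050,7)
E
```

```text
{'s': 0.1461, 'lat': 0.0, 'hz': 0.2149, 'F': [0.7, 0.2, -1.2], 'op': 0.226, 'ff': 44.9, 't': 22.0}
slid False {'s': 0.0797, 'lat': -0.0, 'hz': 0.2149, 'F': [-0.3, -0.8, -0.4], 'op': 0.228, 'ff': 44.9, 't': 23.3}
home True {'s': 0.0653, 'lat': 0.0, 'hz': 0.2149, 'F': [-0.7, -0.2, 2.8], 'op': 0.225, 'ff': 44.9, 't': 24.4}
```

```bash
cat >> job.py <<'E'
def push(s,n,step=.0005,goal=8.,lat=0.,z=None):
    z=z or here()["hz"]
    for i in range(n):
        s-=step; env.move_straight(at(s,z,lat),rate=.01); h=here(); print(h["s"],h["hz"],h["F"],h["t"])
        if -h["F"][0]>=goal: break
    return s
E
python3 - <<'E'
from job import *
push(.0653,6,z=.2151)
E
```

```text
0.0652 0.2149 [-3.6, -0.4, 2.0] 24.8
0.065 0.2149 [-6.3, 0.5, 2.7] 25.1
0.065 0.2149 [-6.2, 1.5, 4.0] 25.3
0.0649 0.2149 [-7.4, 1.6, 4.8] 25.6
0.0647 0.2149 [-8.5, 1.6, 4.0] 25.8
```

```bash
cat >> job.py <<'E'
def release(s,lat=0.):
    env.gripper_to(.5); print("open",here())
    p=env.read_state()["position"]; env.move_straight([p[0],p[1],.33],rate=.2); print("up",here())
E
python3 - <<'E'
from job import *
push(.0628,3,goal=9.5,z=.2151); release(0)
f=shot("scene","g2")
w=shot("wrist","g2w"); m=tr(w,"pan_large_grip"); print([(np.round(d["xyz"],3).tolist(),round(d["score"],2)) for d in env.search_frame(w,"pan_large_eye")][:2])
cv2.imwrite("pics/c7.png",np.hstack([cv2.resize(f["image"][110:302,170:426],(400,300),interpolation=cv2.INTER_CUBIC),cv2.resize(w["image"],(400,300))]))
E
```

```text
0.0645 0.2149 [-9.3, 2.0, 5.2] 26.1
0.0643 0.2149 [-10.6, 1.1, 5.3] 26.3
open {'s': 0.0617, 'lat': -0.0, 'hz': 0.2151, 'F': [0.4, -0.0, 0.3], 'op': 0.496, 'ff': 0.0, 't': 27.1}
up {'s': 0.0624, 'lat': -0.0001, 'hz': 0.3196, 'F': [-0.1, 0.5, -1.7], 'op': 0.498, 'ff': 0.0, 't': 27.7}
[([0.618, 0.182, 0.172], 0.85)]
```

View pics/c7.png

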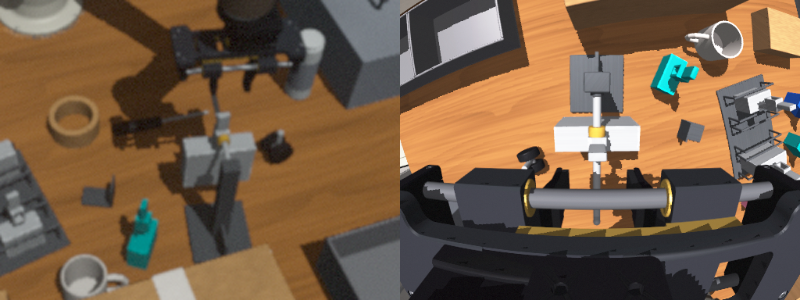

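```bash
cat >> job.py <<'E'
def hang(k,x,y,yaw,home):
    pick(k,x,y,yaw)
    if here()["op"]<.15: print("no pan"); return
    if thread(): return
    if not lower(): return
    env.move_straight(at(.146,.2152),rate=.02); print(here())
    if not slide(home+.010,home-.006,7): return
    push(here()["s"],10,z=.2151,goal=9.5)
E
python3 - <<'E'
from job import *
hang("middle",.446,-.1995,11.3,.089)
E
```

```text
hit False {'s': 0.1485, 'lat': -0.4096, 'hz': 0.1367, 'F': [0.1, 0.3, -0.7], 'op': 0.649, 'ff': 0.0, 't': 31.1}
grip {'s': 0.1491, 'lat': -0.4098, 'hz': 0.136, 'F': [0.5, -0.4, 0.6], 'op': 0.222, 'ff': 45.0, 't': 31.8}
pre {'s': 0.2147, 'lat': -0.0005, 'hz': 0.2351, 'F': [0.3, -0.2, -2.0], 'op': 0.226, 'ff': 45.0, 't': 34.6}
{'s': 0.2049, 'lat': -0.0002, 'hz': 0.2291, 'F': [-0.1, 0.2, -2.3], 'op': 0.226, 'ff': 45.0, 't': 35.1}
over tip hit False {'s': 0.1463, 'lat': -0.0001, 'hz': 0.229, 'F': [0.2, -0.3, -1.6], 'op': 0.223, 'ff': 45.0, 't': 36.2}
rest True {'s': 0.1461, 'lat': -0.0001, 'hz': 0.2149, 'F': [-0.1, 1.0, 4.4], 'op': 0.225, 'ff': 45.0, 't': 36.9}
{'s': 0.146, 'lat': 0.0, 'hz': 0.2149, 'F': [0.1, 0.3, -0.6], 'op': 0.226, 'ff': 45.0, 't': 37.2}
slid False {'s': 0.0983, 'lat': -0.0001, 'hz': 0.215, 'F': [1.5, -0.4, 0.0], 'op': 0.22, 'ff': 45.0, 't': 38.1}
home True {'s': 0.0911, 'lat': 0.0001, 'hz': 0.2149, 'F': [-0.2, 0.3, 3.1], 'op': 0.226, 'ff': 45.0, 't': 38.8}
0.091 0.2149 [-3.3, 1.1, 3.2] 39.1
0.0909 0.215 [-5.3, 1.8, 2.8] 39.4
0.0908 0.215 [-6.8, 2.5, 3.8] 39.6
0.0907 0.215 [-7.2, 1.4, 5.0] 39.9
0.0905 0.215 [-8.2, 1.8, 5.6] 40.1
0.0904 0.215 [-9.1, 1.6, 5.9] 40.4
0.0902 0.215 [-10.1, 2.7, 5.9] 40.6
```

```bash
python3 - <<'E'
from job import *
release(0)
shot("wrist","g3w")
hang("small",.5965,-.1768,9.0,.1145)
E
```

```text
open {'s': 0.0875, 'lat': -0.0, 'hz': 0.2151, 'F': [-0.6, 0.5, -1.1], 'op': 0.502, 'ff': 0.0, 't': 41.3}
up {'s': 0.0882, 'lat': -0.0002, 'hz': 0.3196, 'F': [0.2, 0.3, -0.9], 'op': 0.502, 'ff': 0.0, 't': 42.0}
hit False {'s': 0.0057, 'lat': -0.3567, 'hz': 0.1269, 'F': [-0.3, -0.1, 0.4], 'op': 0.645, 'ff': 0.0, 't': 45.0}
grip {'s': 0.0064, 'lat': -0.3569, 'hz': 0.126, 'F': [0.1, 0.4, 0.6], 'op': 0.22, 'ff': 45.0, 't': 45.8}
pre {'s': 0.2145, 'lat': -0.0002, 'hz': 0.2351, 'F': [-0.0, 0.2, -0.3], 'op': 0.227, 'ff': 45.0, 't': 48.6}
{'s': 0.2048, 'lat': -0.0002, 'hz': 0.229, 'F': [-0.9, 0.1, -1.1], 'op': 0.222, 'ff': 45.0, 't': 49.1}
over tip hit False {'s': 0.1463, 'lat': -0.0, 'hz': 0.2291, 'F': [-0.4, -0.5, -2.0], 'op': 0.228, 'ff': 45.0, 't': 50.2}
rest True {'s': 0.1461, 'lat': -0.0001, 'hz': 0.2148, 'F': [0.2, -0.6, 4.2], 'op': 0.224, 'ff': 45.0, 't': 50.9}
{'s': 0.1461, 'lat': -0.0, 'hz': 0.2149, 'F': [1.0, 0.7, 1.0], 'op': 0.225, 'ff': 45.0, 't': 51.2}
slid False {'s': 0.1235, 'lat': 0.0, 'hz': 0.2149, 'F': [1.4, -0.6, 0.4], 'op': 0.224, 'ff': 45.0, 't': 51.7}
home True {'s': 0.1135, 'lat': -0.0004, 'hz': 0.2149, 'F': [-0.6, -0.0, 2.4], 'op': 0.224, 'ff': 45.0, 't': 52.5}
0.1134 0.2149 [-2.3, -0.7, 3.4] 52.8
0.1134 0.2149 [-5.9, -1.7, 3.5] 53.1
0.1133 0.2149 [-6.3, -0.5, 4.7] 53.3
0.1132 0.2149 [-7.0, -0.7, 4.5] 53.6
0.1132 0.2149 [-9.3, -0.5, 5.7] 53.8
0.1132 0.2149 [-10.2, -0.4, 6.7] 54.1
```

```bash
python3 - <<'E'
from job import *
release(0); f=shot("scene","g4"); w=shot("wrist","g4w")
cv2.imwrite("pics/c8.png",np.hstack([cv2.resize(f["image"][110:302,170:426],(400,300),interpolation=cv2.INTER_CUBIC),cv2.resize(w["image"][60:210,150:350],(400,300),interpolation=cv2.INTER_CUBIC)]))
E
```

```text
open {'s': 0.1104, 'lat': -0.0, 'hz': 0.2151, 'F': [-0.4, -0.1, 1.3], 'op': 0.498, 'ff': 0.0, 't': 54.8}
up {'s': 0.1111, 'lat': -0.0003, 'hz': 0.3196, 'F': [0.0, 0.3, 0.1], 'op': 0.497, 'ff': 0.0, 't': 55.5}
```

View pics/c8.png

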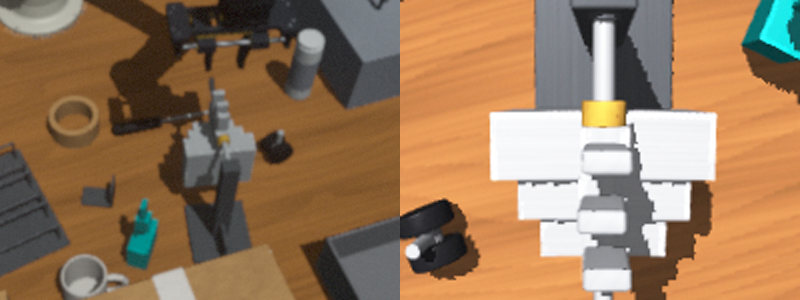

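The picture shows all three pans nested: the collar is at (603,112), and the tabs, evenly spaced, are at (607,160), (603,222) and (605,275). The robot is clear and the rack is empty.

```bash
python3 -c "
from workcell import env
print(env.close_job())"
```

```text
the job is handed in; nothing more can be done
None
```

All three pans hang nested on the hook, largest against the collar, then middle, then smallest, backs to the post; each read about 10 N of push when let go, none of the other things was touched, and the job was handed in at about 56 s.

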